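# Crush-test a rubber plug

## Task

Run one crush test: take the plain round rubber plug from the tray and stand it upright, centred on the scribed circle between the tester's jaws, then swing the tester's hand lever all the way to its stop so the ram squeezes the plug, and let the lever come fully back, leaving the plug standing in the tester. Then press the recorder's spring plunger all the way down to log the test and let it rise again. Leave the other specimens and everything else on the bench where they are.

Things in the scene. Friction and masses are not known exactly. Their poses are not given: they have to be found in the camera images.
- plug: the plain round grey rubber plug, an upright cylinder 30 mm in diameter and 40 mm high; origin at the centre of its underside, z up its axis. It starts in one of the three places of the tray
- block: another rubber specimen, a square block 30 x 30 x 40 mm high; origin at the centre of its underside; leave it alone
- stepped: another rubber specimen, a stepped plug 40 mm high: foot 36 mm in diameter and 16 mm high, neck above it 16 mm in diameter; origin at the centre of its underside; leave it alone
- tray: shallow white plastic tray, 84 (x) x 210 (y) mm, rim 9 mm high, floor 4 mm thick, fixed; origin at the centre of its underside. The three specimens stand in a row along its y axis, 65 mm apart, the middle one at its centre. It is to the left or the right of the robot, the recorder being on the other side
- tester: fixed crush tester: black base 120 (x) x 285 (y) x 50 mm high, aluminium deck 55 mm above the table; origin on its underside, on the ram's line. The ram runs along y, 70 mm above the table. Steel anvil face (fixed jaw) at y = -33 mm, ram foot (moving jaw) at y = +30 mm at rest, gap open from above. Anvil and load cell rise to 110 mm, ram guide (y 57 to 83 mm) to 92 mm
- mark (a point): centre of the scribed circle (38 mm across) on the deck between the jaws, where the plug's underside goes; axes as the tester's. 29 mm from the anvil face. The ram pushes the plug about 14 mm along the tester's -y to the anvil
- foot: the ram's steel foot, a disc 22 mm in diameter that squeezes the plug; sprung in the ram. Its origin moves with it along the tester's y axis and coincides in y with the tester's origin at rest; the foot's face is 30 mm to +y of it
- lever (a joint): hand lever's angle: 0 at rest, leaning 0.45 rad outward to the tester's +y; 0.9 at its stop, leaning 0.45 rad the other way, over the ram. Hinge along the tester's x axis at y = 115 mm, z = 30 mm in its frame. A spring brings it back (about 6 N at the knob, a few N more while squeezing a plug)
- knob (a point): centre of the round black knob, 32 mm in diameter, at the lever's upper end, 150 mm from the hinge; the lever's shank below it is 12 mm thick
- recorder: recorder, a grey box 80 (x) x 100 (y) x 50 mm high, fixed; origin at the centre of its underside; the plunger stands on it at y = +20 mm
- plunger (a joint): how far the recorder's plunger is pressed: 0 up, 0.012 m fully down; sprung, about 7 N at the bottom
- plunger_top (a point): centre of the top of the plunger's steel head, 32 mm in diameter, 86 mm above the table when up
- jar: small amber jar, 54 mm in diameter, 75 mm high, bystander; origin under its centre
- weight: brass calibration weight with a grip, 48 mm in diameter, 52 mm high, bystander; origin under its centre
- cap: small cap, 28 mm in diameter, 22 mm high, bystander; origin under its centre
- driver: screwdriver 160 mm long lying on the bench, bystander
- pot: open clay-coloured pot, 60 mm in diameter, 70 mm high, bystander; origin under its centre
There are look-alikes about, which are no part of the job. Leave any green or red look-alike of the recorder alone.

How it is judged (in metres and radians):
On the way, in this order (a step that is already met when the one before it is completed fails the run):
1. the plug stands upright on the scribed circle, within 9 mm of its centre, let go (angle between plug's own z axis and vertical below 0.12 rad and z of plug in the frame of mark between -0.004 and 0.004 m and contact force between the fingers and plug below 0.1 N and horizontal distance between plug and mark below 0.009 m and value of joint lever below 0.06 rad), for 0.2 s.
2. the lever is at its stop and the ram squeezes the plug, which stands upright (angle between plug's own z axis and vertical below 0.12 rad and z of plug in the frame of mark between -0.004 and 0.004 m and value of joint lever above 0.85 rad and contact force between foot and plug above 2 N), for 0.1 s.
3. the lever is fully back and the plug still stands (angle between plug's own z axis and vertical below 0.12 rad and z of plug in the frame of mark between -0.004 and 0.004 m and value of joint lever below 0.06 rad), for 0.1 s.
4. the recorder's plunger is pressed fully down (value of joint plunger above 0.0105 m), for 0.05 s.
At the end, for the whole second after the job is handed in: The plug stands upright (0.12 rad) at rest on the deck, at most 9 mm from the anvil face and 10 mm off the ram line; lever back (below 0.06 rad), plunger up (within 2 mm), all other things within 30 mm of their start (all of step 3 and x of plug in the frame of mark between -0.01 and 0.01 m and y of plug in the frame of mark between -0.018 and -0.005 m and value of joint plunger below 0.002 m and linear speed of plug below 0.02 m/s); the robot touches nothing.
It fails at once if another specimen or a bystander is moved more than 30 mm (distance of any of jar, weight, cap, driver, pot, block, stepped from where it was at the start of the episode above 0.03 m).
It also fails if it takes over 62 s, if anything falls off the work surface, if the arm or the gripper's body presses on something with over 40 N, if the wrist force passes 120 N, or if a joint passes its speed limit or range.

## Robot

A 7-joint arm with a two-finger parallel gripper is mounted at the origin on the work surface. World frame = base frame: x ahead of the robot, y to its left, z up, the work surface at z = 0. Lengths are in m, angles in degrees, forces in N, time in s.
With the tool pointing down it reaches from about 0.425 to 0.875 m from the base axis. Payload 4.7 kg.
Tool frame: the origin (TCP) lies midway between the tips of the shut fingers; the grasp point (between the pads) lies 19 mm behind it; z points along the fingers, y is the direction in which the jaws open and shut (so a half turn about z gives the same grasp; the last joint's range is limited). The gripper opens to 87 mm and grips with 3 to 60 N. Pads are 19 mm wide; open, the fingers measure 117 mm over their backs; the gripper's body (75 mm by 190 mm) begins 51 mm behind the grasp point.
Start: joints at [72.542, 18.392, -4.016, 83.108, 1.295, 78.541, -3.26], TCP at [0.204, -0.617, 0.223] pointing down, gripper open.
Joint ranges: [-163.93, 163.93], [-17.29, 119.83], [-79.2, 71.16], [3.27, 140.29], [-89.18, 269.18], [5.43, 117.66], [-154.24, 154.24]. Speed limits (degrees/s): [147.25, 147.25, 180, 180, 180, 180, 180].

## Interface

Orientations are given as [roll, pitch, yaw] about the fixed x, y, z axes, in that order (R = Rz(yaw) Ry(pitch) Rx(roll)).
In Python, from cell import env gives the robot as it stands. The module is installed in compiled form; this text tells all that it offers.
- The arm moves only by the tool servo_tool, never from a script. Its argument "plan" is a list of rows, each a list of 3 entries, a list of its own where there are three numbers: the opening, from 0 (shut) to 1 (fully open), then the shift along the tool's x, y, z in cm, then the turn, a rotation vector about the tool's x, y, z in degrees. A call has 1 to 20 rows; each row shifts and turns the pose as measured when the row begins, along the tool's axes as they then stand; what a row does not reach is not made up. A row lasts 1/12 s, in which the tool goes at most 41.7 mm and 7.16 degrees, less where a joint would pass 70% of its speed; a pose out of reach is approached as far as the arm can. A call is refused whole if a number of a shift passes 4.17 or a number of a turn 7.16, either way. A call with a gripper value outside its range is refused whole. The fingers move at their own pace and stop on an object; "force" is the grip in N (left out, the last holds). Time passes only in rows, so rows that do not move let the fingers close. It gives the time, the measured TCP pose, the force and the opening at its end, in the units of the state.
- env.get_obs(): the state, without advancing time (a new reading comes with each control period).
- env.read_camera(name): name is "side" or "top"; returns a dict with "image" (384x512x3 uint8, blue, green, red), "fx", "fy", "cx", "cy" (pixels), "rvec" (rotation vector, rad) and "tvec" (3), from world to camera coordinates, as OpenCV has them. Camera axes: x right, y down, z forward; pixel columns grow to the right and rows downward; lengths in m; the calibration is good to about 2 mm. A picture is of the moment at which its call begins. There is no depth.
- env.sign_off(): hands the job in, once; it reports no verdict.
The state is a dict: "time_s": time; "qpos": joint angles; "joint_velocities": joint speeds; "effort": joint torques, N m; "tool_pos": TCP position; "tool_rot": TCP orientation; "force": force on the tool from outside, world axes, zero at the start; "wrist_torque": the same for the moment, N m; "grip_width": finger opening in m.
Only numpy, scipy, OpenCV 4.12 (cv2) and the standard library are available. Lean on these libraries where they do the work, as an engineer would, in place of code of your own. Each camera call takes 0.05 s, during which the arm holds its last target. There are 200 camera calls.

## Working session

There is one attempt and no reset: what is moved stays moved. The work goes in short steps, Python scripts to look and compute and a tool call to move; the robot and the scene stay as the last step left them, time stands still between calls to the robot, and variables do not carry over. Pictures are saved under pics/ and viewed, about 8 in all and at most 12, crops included, and the job is handed in when it is done.

Besides the shell and the picture viewer there is one more tool, called after "Emit:" as name([rows], argument=value, ...), one row to a line, values as JSON. servo_tool: Moves the arm, as the interface text tells. Its arguments: {"type":"object","properties":{"plan":{"type":"array"},"force":{"type":"number"}},"required":["plan"]}

```bash
mkdir -p pics; cat > h.py <<'E'
import numpy as np, cv2
from cell import env
def cam(n):
    c=env.read_camera(n); R=cv2.Rodrigues(np.array(c["rvec"],float))[0]; t=np.array(c["tvec"],float).ravel()
    K=np.array([[c["fx"],0,c["cx"]],[0,c["fy"],c["cy"]],[0,0,1.]])
    return np.array(c["image"]),K,R,t
def ray(K,R,t,u,v):
    return -R.T@t, R.T@np.linalg.inv(K)@np.array([u,v,1.])
def onz(C,u,v,z):
    o,d=ray(*C[1:],u,v); return o+d*(z-o[2])/d[2]
def proj(C,p):
    q=C[1]@(C[2]@np.array(p,float)+C[3]); return q[:2]/q[2]
E
python3 - <<'E'
from h import *
o=env.get_obs()
for k in o: print(k,np.round(o[k],3))
for n in("top","side"):
    C=cam(n); cv2.imwrite(f"pics/{n}0.png",C[0]); print(n,-C[2].T@C[3],C[1][0,0],C[2].round(2).tolist())
E
```

```text
time_s 0.0
qpos [72.542 18.439 -4.016 83.174  1.295 78.541 -3.261]
joint_velocities [ 0.031 -0.049 -0.04   0.054 -0.034 -0.031  0.046]
effort [-1.0000e-03 -4.9129e+01 -4.0400e-01 -3.1252e+01 -6.4000e-02  4.4000e-02
  0.0000e+00]
tool_pos [ 0.204 -0.617  0.221]
tool_rot [-1.79891e+02  5.00000e-03  1.82670e+01]
force [-0.47   0.546  0.136]
wrist_torque [ 0.032 -0.034 -0.007]
grip_width 0.087
top [0.46326718 0.02237677 1.36978258] 455.71536764751573 [[-0.01, -1.0, -0.0], [-1.0, 0.01, -0.05], [0.05, 0.0, -1.0]]
side [ 0.23316835 -0.96633811  0.82597101] 409.1358798204092 [[0.96, -0.28, 0.01], [-0.15, -0.54, -0.83], [0.24, 0.79, -0.56]]
```

View pics/top0.png

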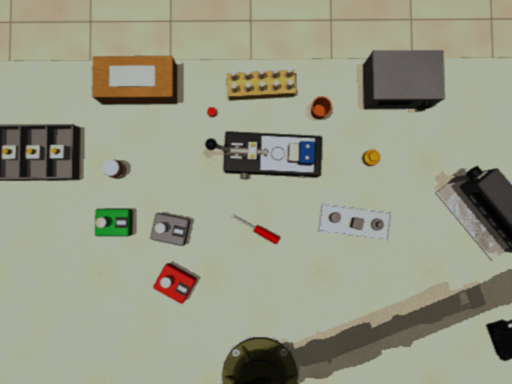

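View pics/side0.png

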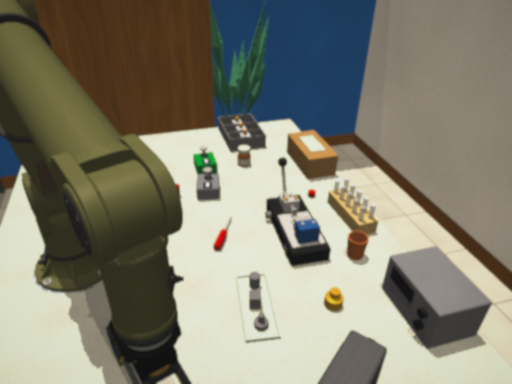

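Top view: the grey recorder is at (170,229), with green (113,222) and red (175,282) look-alikes. The tester is at (272,154) with its knob at (211,144), and the tray is at (355,222). The tray holds three candidates, at (335,217), (357,223) and (377,225). I'll enlarge the tray to tell them apart.

```bash
python3 - <<'E'
from h import *
t=cv2.imread("pics/top0.png"); s=cv2.imread("pics/side0.png")
a=cv2.resize(t[195:245,310:400],(720,400),interpolation=cv2.INTER_CUBIC)[:, :]
b=cv2.resize(s[262:342,225:290],(325,400),interpolation=cv2.INTER_CUBIC)
a=cv2.resize(a,(470,261)); im=np.zeros((600,800,3),np.uint8); im[:261,:470]=a; im[:400,475:800]=b
c=cv2.resize(t[122:186,200:330],(470,231),interpolation=cv2.INTER_CUBIC); im[265:496,:470]=c
cv2.imwrite("pics/crop1.png",im)
C=cam("top")
hsv=cv2.cvtColor(C[0],cv2.COLOR_BGR2HSV)
# tester base : dark mask
m=((hsv[...,2]<60)).astype(np.uint8)
def show(m,x0,y0,x1,y1,z,name,amin=20):
    mm=np.zeros_like(m); mm[y0:y1,x0:x1]=m[y0:y1,x0:x1]
    for c in cv2.findContours(mm,0,2)[0]:
        if cv2.contourArea(c)>amin:
            r=cv2.minAreaRect(c); P=np.array([onz(C,*p,z)[:2] for p in cv2.boxPoints(r)])
            print(name,np.round(r[0],1),np.round(r[1],1),round(r[2],1),"world",onz(C,*r[0],z).round(4)[:2],P.round(3).tolist())
show(m,220,125,330,182,0.05,"base",300)
show(m,200,135,221,155,0.165,"knob",20)
g=((hsv[...,1]<40)&(hsv[...,2]<150)).astype(np.uint8)
show(g,320,205,392,240,0.044,"spec",20)
show(g,145,205,195,250,0.05,"rec",100)
w=((hsv[...,1]<25)&(hsv[...,2]>205)).astype(np.uint8)
show(w,310,195,400,245,0.009,"tray",200)
E
```

```text
base [272.1 154.5] [97.  41.4] 2.7 world [ 0.6466 -0.0408] [[0.594, 0.103], [0.715, 0.097], [0.7, -0.186], [0.579, -0.178]]
knob [212.5 143.5] [10.4 13.3] 76.0 world [0.6609 0.1233] [[0.67, 0.144], [0.679, 0.109], [0.652, 0.103], [0.643, 0.137]]
spec [376.5 224. ] [12. 13.] 90.0 world [ 0.4427 -0.3422] [[0.46, -0.324], [0.46, -0.361], [0.425, -0.361], [0.425, -0.323]]
spec [357.1 223. ] [13.3 12.1] 6.3 world [ 0.4459 -0.286 ] [[0.431, -0.265], [0.466, -0.269], [0.461, -0.307], [0.426, -0.303]]
spec [335. 217.] [10. 10.] 90.0 world [ 0.4637 -0.2221] [[0.478, -0.208], [0.478, -0.237], [0.449, -0.236], [0.449, -0.207]]
rec [169.8 228.6] [36.2 29.2] 11.9 world [0.433  0.2567] [[0.403, 0.316], [0.485, 0.299], [0.463, 0.197], [0.381, 0.214]]
```

View pics/crop1.png

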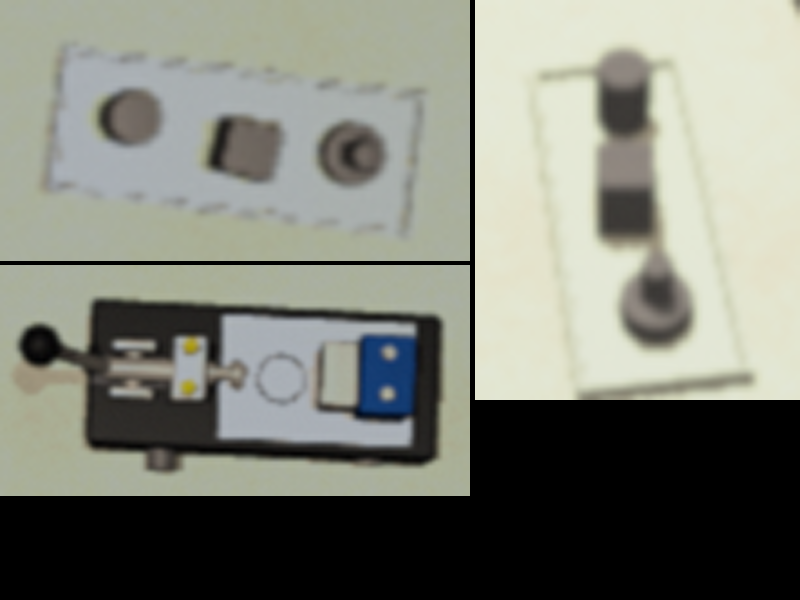

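The crop shows the plain round plug at top (335,217), next to the square block (357,223) and the stepped plug with its foot and neck (377,225). In the side view the far one, at (255,276), is the plain cylinder. The scribed circle is at about (277.1,153.0). Next I'll cross-check these points between the two views.

```bash
python3 - <<'E'
from h import *
T=cam("top"); S=cam("side")
plug=onz(T,335,217,.044); mark=onz(T,277.1,153.,.055)
print("plug",plug.round(4),"side proj",proj(S,plug).round(1),"expect 254.8,275.6")
kn=onz(T,200+39.5*130/470-.5,122+80.5*64/231-.5,.165); d=kn-mark
print("mark",mark.round(4),"side",proj(S,mark).round(1),"knob",kn.round(4),"side",proj(S,kn).round(1),"dist",np.hypot(*d[:2]).round(4),"angle",np.degrees(np.arctan2(d[0],d[1])).round(2))
# recorder plunger: bright head in top
hsv=cv2.cvtColor(T[0],cv2.COLOR_BGR2HSV)
s=T[0][208:250,145:197]; s2=cv2.resize(s,None,fx=6,fy=6,interpolation=cv2.INTER_CUBIC)
u=S[0][145:205,180:250]; u2=cv2.resize(u,None,fx=5,fy=5,interpolation=cv2.INTER_CUBIC)
im=np.zeros((310,680,3),np.uint8); im[:252,:312]=s2; im[:300,320:670]=u2; cv2.imwrite("pics/rec.png",im)
hs=(hsv[...,2]>150)&(hsv[...,1]<50); m=np.zeros(hs.shape,np.uint8); m[215:240,152:180]=hs[215:240,152:180]
for c in cv2.findContours(m,0,2)[0]:
    if cv2.contourArea(c)>15:
        (x,y),r=cv2.minEnclosingCircle(c); p=onz(T,x,y,.086); print("head",x,y,r,p.round(4),proj(S,p).round(1))
E
```

```text
plug [ 0.4637 -0.2221  0.044 ] side proj [254.2 274.2] expect 254.8,275.6
mark [ 0.6501 -0.055   0.055 ] side [297.2 221.9] knob [0.6602 0.1289 0.165 ] side [281.9 161.6] dist 0.1841 angle 3.13
head 159.5 227.75 4.77634334564209 [0.4362 0.2792 0.086 ] [207. 169.]
```

View pics/rec.png

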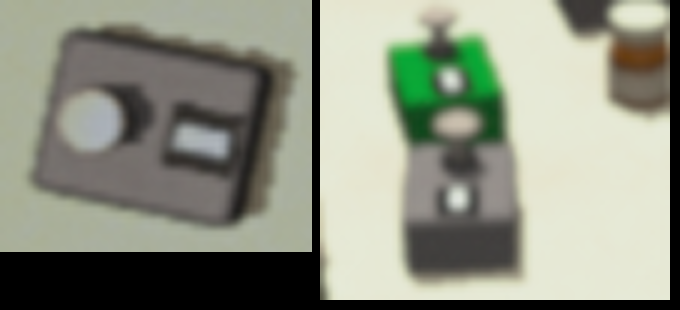

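Emit:
servo_tool([
  [0.6, [2.47, -1.96, 0], [0, 0, 0]],
  [0.6, [2.47, -1.96, 0], [0, 0, 0]],
  [0.6, [2.47, -1.96, 0], [0, 0, 0]],
  [0.6, [2.47, -1.96, 0], [0, 0, 0]],
  [0.6, [2.47, -1.96, 0], [0, 0, 0]],
  [0.6, [2.47, -1.96, 0], [0, 0, 0]],
  [0.6, [2.47, -1.96, 0], [0, 0, 0]],
  [0.6, [2.47, -1.96, 0], [0, 0, 0]],
  [0.6, [2.47, -1.96, 0], [0, 0, 0]],
  [0.6, [2.47, -1.96, 0], [0, 0, 0]],
  [0.6, [2.47, -1.96, 0], [0, 0, 0]],
  [0.6, [2.47, -1.96, 0], [0, 0, 0]],
  [0.6, [2.47, -1.96, 0], [0, 0, 0]],
  [0.6, [2.47, -1.96, 0], [0, 0, 0]],
  [0.6, [2.47, -1.96, 0], [0, 0, 0]],
  [0.6, [0, 0, 0], [0, 0, -6.8]],
  [0.6, [0, 0, 0], [0, 0, -6.8]],
  [0.6, [0, 0, 0], [0, 0, -6.8]],
  [0.6, [0, 0, 0], [0, 0, -6.8]],
  [0.6, [0, 0, 0], [0, 0, -6.8]],
])

```text
time_s: 1.92
tool_pos: [0.4738, -0.2004, 0.2187]
tool_rot: [-179.9, 0.1, 53.1]
force: [0.3, 0.1, -0.1]
grip_width: 0.0521
```

```bash
cat > go.py <<'E'
import sys
from h import *
from scipy.spatial.transform import Rotation as Ro
o=env.get_obs(); p=np.array(o["tool_pos"]); R=Ro.from_euler("xyz",o["tool_rot"],degrees=True)
a=[float(x) for x in sys.argv[1:]]
yaw=a[3] if len(a)>3 else 86.9
D=Ro.from_euler("xyz",[180,0,yaw],degrees=True)
print("t",round(o["time_s"],2),"pos",p.round(4),"rot",np.round(o["tool_rot"],2),"F",np.round(o["force"],1),"w",round(o["grip_width"],4),"q7",np.round(o["qpos"],0))
print("shift cm now",(R.inv().apply(np.array(a[:3])-p)*100).round(2),"turn",(R.inv()*D).as_rotvec(degrees=True).round(2))
print("shift after turn",(D.inv().apply(np.array(a[:3])-p)*100).round(2))
E
python3 go.py .4637 -.2221 .12
```

```text
t 1.92 pos [ 0.4738 -0.2004  0.2187] rot [-1.7995e+02  1.0000e-01  5.3050e+01] F [ 0.3  0.1 -0.1] w 0.0521 q7 [ 46.   3. -27. 102.   2.  76. -18.]
shift cm now [-2.32  0.5   9.88] turn [ -0.08   0.09 -33.85]
shift after turn [-2.22 -0.9   9.87]
```

Emit:
servo_tool([
  [0.6, [0, 0, 0], [0, 0, -6.8]],
  [0.6, [0, 0, 0], [0, 0, -6.8]],
  [0.6, [0, 0, 0], [0, 0, -6.8]],
  [0.6, [0, 0, 0], [0, 0, -6.8]],
  [0.6, [0, 0, 0], [0, 0, -6.6]],
  [0.6, [-1.1, -0.4, 2.4], [0, 0, 0]],
  [0.6, [-1.1, -0.5, 2.5], [0, 0, 0]],
  [0.6, [0, 0, 2.5], [0, 0, 0]],
  [0.6, [0, 0, 2.5], [0, 0, 0]],
  [0.6, [0, 0, 0], [0, 0, 0]],
])

```text
time_s: 2.75
tool_pos: [0.4655, -0.2233, 0.1189]
tool_rot: [179.8, 0.3, 89.0]
force: [-1.1, 0.4, 0.2]
grip_width: 0.0517
```

```bash
python3 go.py .4637 -.2221 .013; python3 - <<'E'
from h import *
T=cam("top"); S=cam("side")
a=cv2.resize(T[0][180:260,300:400],(500,400),interpolation=cv2.INTER_CUBIC)
b=cv2.resize(S[0][222:342,200:275],(250,400),interpolation=cv2.INTER_CUBIC)
cv2.imwrite("pics/close.png",np.hstack([a,b]))
E
```

```text
t 2.75 pos [ 0.4655 -0.2233  0.1189] rot [179.79   0.29  89.  ] F [-1.1  0.4  0.2] w 0.0517 q7 [ 48.   8. -27. 109.   4.  64.  18.]
shift cm now [ 0.17 -0.22 10.59] turn [0.22 0.29 2.1 ]
shift after turn [ 0.11 -0.19 10.59]
```

View pics/close.png

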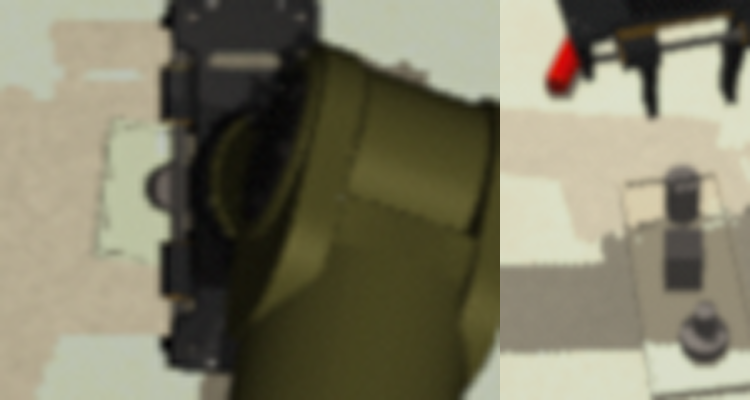

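The side crop shows the open fingers straddling the plug, at crop (650–735,105) with the plug at (683,190). I'll correct by about 2 mm and go down.

Emit:
servo_tool([
  [0.6, [0.1, -0.2, 2.5], [0, 0, 2]],
  [0.6, [0, 0, 2.5], [0, 0, 0]],
  [0.6, [0, 0, 2.5], [0, 0, 0]],
  [0.6, [0, 0, 2.0], [0, 0, 0]],
  [0.6, [0, 0, 1.0], [0, 0, 0]],
  [0.6, [0, 0, 0], [0, 0, 0]],
], force=12)

```text
time_s: 3.35
tool_pos: [0.4839, -0.2297, 0.0493]
tool_rot: [178.3, 1.5, 86.9]
force: [0.8, -1.2, -0.3]
grip_width: 0.056
```

```bash
python3 go.py .4637 -.2221 .012
```

```text
t 3.35 pos [ 0.4839 -0.2297  0.0493] rot [178.26   1.47  86.88] F [ 0.8 -1.2 -0.3] w 0.056 q7 [ 46.  14. -26. 111.   9.  54.  12.]
shift cm now [ 0.74 -2.17  3.64] turn [1.74 1.47 0.  ]
shift after turn [ 0.65 -2.05  3.73]
```

It drifted while descending, probably because of the joint-speed limit. I'll re-centre above the plug and go slower.

Emit:
servo_tool([
  [0.6, [0.3, -1.0, -0.5], [0.9, 0.7, 0]],
  [0.6, [0.3, -1.0, 0], [0.8, 0.7, 0]],
  [0.6, [0, 0, 0], [0, 0, 0]],
  [0.6, [0, 0, 0], [0, 0, 0]],
])

```text
time_s: 3.68
tool_pos: [0.472, -0.2247, 0.0653]
tool_rot: [179.1, 0.5, 87.0]
force: [0.5, 0.5, -0.8]
grip_width: 0.0524
```

```bash
python3 go.py .4637 -.2221 .012
```

```text
t 3.68 pos [ 0.472  -0.2247  0.0653] rot [179.06   0.51  87.  ] F [ 0.5  0.5 -0.8] w 0.0524 q7 [ 47.  12. -27. 111.   7.  57.  14.]
shift cm now [ 0.26 -0.93  5.31] turn [0.94 0.51 0.11]
shift after turn [ 0.21 -0.84  5.33]
```

Emit:
servo_tool([
  [0.6, [0.1, -0.5, 0.3], [0.9, 0.5, 0]],
  [0.6, [0.1, -0.3, 0], [0, 0, 0]],
  [0.6, [0, 0, 0], [0, 0, 0]],
  [0.6, [0, 0, 0], [0, 0, 0]],
])

```text
time_s: 4.02
tool_pos: [0.4634, -0.2224, 0.0613]
tool_rot: [-179.9, -0.1, 87.0]
force: [0.6, 0.0, 0.1]
grip_width: 0.0525
```

```bash
python3 go.py .4637 -.2221 .012
```

```text
t 4.02 pos [ 0.4634 -0.2224  0.0613] rot [-1.7994e+02 -6.0000e-02  8.6960e+01] F [0.6 0.  0.1] w 0.0525 q7 [ 47.  12. -26. 112.   6.  58.  15.]
shift cm now [0.02 0.04 4.93] turn [-0.06 -0.06  0.06]
shift after turn [0.03 0.03 4.93]
```

Emit:
servo_tool([
  [0.6, [0, 0, 0.7], [0, 0, 0]],
  [0.6, [0, 0, 0.7], [0, 0, 0]],
  [0.6, [0, 0, 0.7], [0, 0, 0]],
  [0.6, [0, 0, 0], [0, 0, 0]],
  [0.6, [0, 0, 0], [0, 0, 0]],
])

```text
time_s: 4.43
tool_pos: [0.4622, -0.2216, 0.036]
tool_rot: [-179.8, -0.2, 87.0]
force: [-0.6, -0.7, 0.2]
grip_width: 0.0521
```

```bash
python3 go.py .4637 -.2221 .012
```

```text
t 4.43 pos [ 0.4622 -0.2216  0.036 ] rot [-1.7977e+02 -1.7000e-01  8.6970e+01] F [-0.6 -0.7  0.2] w 0.0521 q7 [ 47.  14. -26. 113.   7.  55.  14.]
shift cm now [-0.05  0.17  2.4 ] turn [-0.23 -0.17  0.07]
shift after turn [-0.04  0.16  2.4 ]
```

Emit:
servo_tool([
  [0.6, [0, 0.15, 0.7], [0, 0, 0]],
  [0.6, [0, 0, 0.7], [0, 0, 0]],
  [0.6, [0, 0, 0.7], [0, 0, 0]],
  [0.6, [0, 0, 0], [0, 0, 0]],
  [0.6, [0, 0, 0], [0, 0, 0]],
])

```text
time_s: 4.85
tool_pos: [0.4636, -0.2214, 0.0122]
tool_rot: [-179.7, -0.2, 87.0]
force: [-0.3, -1.0, 0.2]
grip_width: 0.0521
```

```bash
python3 go.py .4637 -.2221 .012
```

```text
t 4.85 pos [ 0.4636 -0.2214  0.0122] rot [-179.74   -0.21   86.99] F [-0.3 -1.   0.2] w 0.0521 q7 [ 46.  16. -26. 114.   9.  52.  13.]
shift cm now [-0.07  0.01  0.02] turn [-0.26 -0.2   0.09]
shift after turn [-0.07  0.01  0.02]
```

Now close the gripper, then lift in small rows.

Emit:
servo_tool([
  [0.2, [0, 0, 0], [0, 0, 0]],
  [0.2, [0, 0, 0], [0, 0, 0]],
  [0.2, [0, 0, 0], [0, 0, 0]],
  [0.2, [0, 0, 0], [0, 0, 0]],
  [0.2, [0, 0, 0], [0, 0, 0]],
  [0.2, [0, 0, 0], [0, 0, 0]],
  [0.2, [0, 0, 0], [0, 0, 0]],
], force=12)

```text
time_s: 5.43
tool_pos: [0.464, -0.2217, 0.0129]
tool_rot: [-179.8, -0.2, 87.0]
force: [-0.3, -0.8, -0.8]
grip_width: 0.0294
```

```bash
python3 go.py .4637 -.2221 .20
```

```text
t 5.43 pos [ 0.464  -0.2217  0.0129] rot [-1.7979e+02 -1.7000e-01  8.6980e+01] F [-0.3 -0.8 -0.8] w 0.0294 q7 [ 46.  16. -26. 114.   9.  52.  13.]
shift cm now [ 1.000e-02 -1.000e-01 -1.871e+01] turn [-0.21 -0.17  0.08]
shift after turn [ -0.05  -0.03 -18.71]
```

Emit:
servo_tool([
  [0.2, [0, 0, -0.5], [0, 0, 0]],
  [0.2, [0, 0, -0.8], [0, 0, 0]],
  [0.2, [0, 0, -1], [0, 0, 0]],
  [0.2, [0, 0, -1.2], [0, 0, 0]],
  [0.2, [0, 0, -1.2], [0, 0, 0]],
  [0.2, [0, 0, -1.2], [0, 0, 0]],
  [0.2, [0, 0, -1.2], [0, 0, 0]],
  [0.2, [0, 0, -1.2], [0, 0, 0]],
  [0.2, [0, 0, -1.2], [0, 0, 0]],
  [0.2, [0, 0, -1.2], [0, 0, 0]],
  [0.2, [0, 0, -1.2], [0, 0, 0]],
  [0.2, [0, 0, -1.2], [0, 0, 0]],
  [0.2, [0, 0, -1.2], [0, 0, 0]],
  [0.2, [0, 0, -1.2], [0, 0, 0]],
  [0.2, [0, 0, -0.8], [0, 0, 0]],
  [0.2, [0, 0, 0], [0, 0, 0]],
  [0.2, [0, 0, 0], [0, 0, 0]],
])

```text
time_s: 6.85
tool_pos: [0.4663, -0.2211, 0.1997]
tool_rot: [179.6, 0.2, 87.1]
force: [0.1, 0.5, -1.7]
grip_width: 0.0298
```

```bash
python3 go.py .6501 -.055 .19
```

```text
t 6.85 pos [ 0.4663 -0.2211  0.1997] rot [179.56   0.21  87.15] F [ 0.1  0.5 -1.7] w 0.0298 q7 [ 48.   4. -27. 103.   2.  73.  18.]
shift cm now [17.51 17.53  1.04] turn [0.44 0.21 0.25]
shift after turn [17.58 17.46  0.97]
```

Emit:
servo_tool([
  [0.2, [0.5, 0.5, 0], [0, 0, 0]],
  [0.2, [1, 1, 0], [0, 0, 0]],
  [0.2, [1.4, 1.4, 0], [0, 0, 0]],
  [0.2, [1.4, 1.4, 0], [0, 0, 0]],
  [0.2, [1.4, 1.4, 0], [0, 0, 0]],
  [0.2, [1.4, 1.4, 0], [0, 0, 0]],
  [0.2, [1.4, 1.4, 0], [0, 0, 0]],
  [0.2, [1.4, 1.4, 0], [0, 0, 0]],
  [0.2, [1.4, 1.4, 0], [0, 0, 0]],
  [0.2, [1.4, 1.4, 0], [0, 0, 0]],
  [0.2, [1.4, 1.4, 0], [0, 0, 0]],
  [0.2, [1.4, 1.4, 0], [0, 0, 0]],
  [0.2, [1.0, 1.0, 0], [0, 0, 0]],
  [0.2, [0.5, 0.5, 0], [0, 0, 0]],
  [0.2, [0, 0, 0], [0, 0, 0]],
  [0.2, [0, 0, 0], [0, 0, 0]],
])

```text
time_s: 8.18
tool_pos: [0.6482, -0.0439, 0.1833]
tool_rot: [-179.1, -0.4, 87.1]
force: [-0.6, 0.4, -1.3]
grip_width: 0.03
```

```bash
python3 go.py .6501 -.055 .13; python3 - <<'E'
from h import *
T=cam("top"); S=cam("side")
a=cv2.resize(T[0][100:200,215:340],(500,400),interpolation=cv2.INTER_CUBIC)
b=cv2.resize(S[0][160:280,230:325],(316,400),interpolation=cv2.INTER_CUBIC)[:,:300]
cv2.imwrite("pics/above.png",np.hstack([a,b]))
p=env.get_obs()["tool_pos"]; q=np.array(p)-[0,0,.0089]
print("plug bottom centre side",proj(S,q),"top centre",proj(S,q+[0,0,.04]))
E
```

```text
t 8.18 pos [ 0.6482 -0.0439  0.1833] rot [-179.12   -0.43   87.11] F [-0.6  0.4 -1.3] w 0.03 q7 [ 27.  24. -34.  84.  13.  77. -10.]
shift cm now [-1.14  0.33  5.32] turn [-0.88 -0.43  0.21]
shift after turn [-1.09  0.25  5.33]
plug bottom centre side [298.16669303 187.57244287] top centre [299.1934035 175.8769622]
```

View pics/above.png

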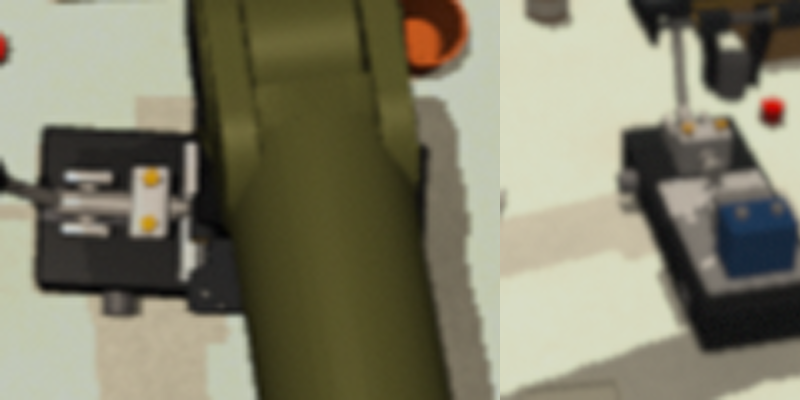

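The plug hangs upright in the grip at side (299.7,187.6), about 1.5 px from the predicted position. I'll correct the offset and go down part-way.

Emit:
servo_tool([
  [0.2, [-0.5, 0.15, 0.2], [-0.5, -0.4, 0]],
  [0.2, [-0.5, 0.1, 0.4], [-0.4, 0, 0]],
  [0.2, [0, 0, 0.7], [0, 0, 0]],
  [0.2, [0, 0, 0.8], [0, 0, 0]],
  [0.2, [0, 0, 0.8], [0, 0, 0]],
  [0.2, [0, 0, 0.8], [0, 0, 0]],
  [0.2, [0, 0, 0.6], [0, 0, 0]],
  [0.2, [0, 0, 0.3], [0, 0, 0]],
  [0.2, [0, 0, 0], [0, 0, 0]],
  [0.2, [0, 0, 0], [0, 0, 0]],
])

```text
time_s: 9.12
tool_pos: [0.6471, -0.0621, 0.1317]
tool_rot: [-180.0, 0.3, 86.6]
force: [-0.5, 0.9, -0.1]
grip_width: 0.0296
```

```bash
python3 go.py .6501 -.055 .064
```

```text
t 9.12 pos [ 0.6471 -0.0621  0.1317] rot [-179.99    0.25   86.63] F [-0.5  0.9 -0.1] w 0.0296 q7 [ 28.  25. -33.  89.  14.  71. -10.]
shift cm now [0.75 0.26 6.77] turn [-0.01  0.25 -0.27]
shift after turn [0.72 0.26 6.77]
```

Emit:
servo_tool([
  [0.2, [0.6, 0.2, 0], [0, 0, 0]],
  [0.2, [0, 0, 0], [0, 0, 0]],
  [0.2, [0, 0, 0.6], [0, 0, 0]],
  [0.2, [0, 0, 0.6], [0, 0, 0]],
  [0.2, [0, 0, 0.6], [0, 0, 0]],
  [0.2, [0, 0, 0.6], [0, 0, 0]],
  [0.2, [0, 0, 0.5], [0, 0, 0]],
  [0.2, [0, 0, 0.3], [0, 0, 0]],
  [0.2, [0, 0, 0], [0, 0, 0]],
  [0.2, [0, 0, 0], [0, 0, 0]],
])

```text
time_s: 9.95
tool_pos: [0.6503, -0.0547, 0.0967]
tool_rot: [179.9, 0.2, 86.7]
force: [0.7, -0.9, -0.1]
grip_width: 0.0293
```

```bash
python3 go.py .6501 -.055 .064; python3 - <<'E'
from h import *
S=cam("side")
b=cv2.resize(S[0][180:260,255:345],(675,600),interpolation=cv2.INTER_CUBIC)
cv2.imwrite("pics/above2.png",b)
o=env.get_obs()["tool_pos"]; q=np.array(o)-[0,0,.0089]; s=7.5
for n,p in(("bottom",q),("mark",[.6501,-.055,.055])): print(n,((proj(S,p)-[255,180]+.5)*s).round(0))
E
```

```text
t 9.95 pos [ 0.6503 -0.0547  0.0967] rot [179.95   0.23  86.7 ] F [ 0.7 -0.9 -0.1] w 0.0293 q7 [ 27.  27. -32.  90.  15.  67. -12.]
shift cm now [-0.02 -0.03  3.27] turn [ 0.05  0.23 -0.2 ]
shift after turn [-0.03 -0.02  3.27]
bottom [326. 253.]
mark [320. 318.]
```

View pics/above2.png

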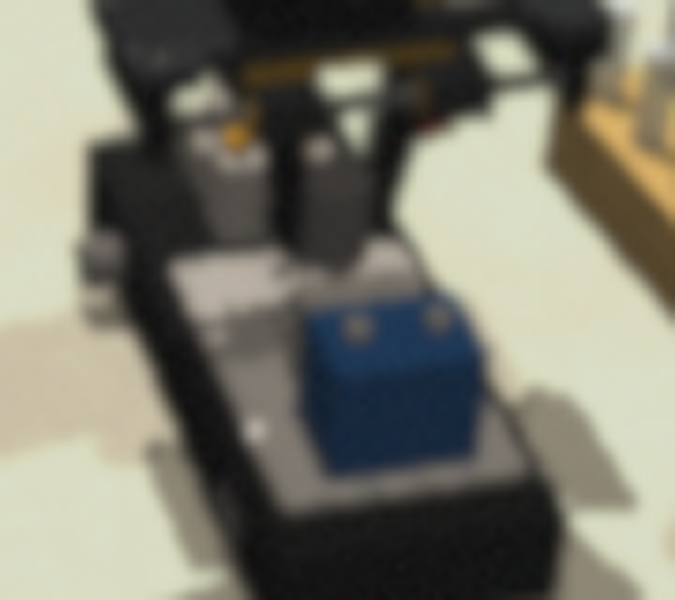

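The plug bottom is at crop (333,255) against a predicted (326,253). That is about 1 px, or 3 mm, which is inside the tolerance. Going down the rest of the way.

Emit:
servo_tool([
  [0.2, [0, 0, 0.6], [0, 0, 0]],
  [0.2, [0, 0, 0.6], [0, 0, 0]],
  [0.2, [0, 0, 0.6], [0, 0, 0]],
  [0.2, [0, 0, 0.5], [0, 0, 0]],
  [0.2, [0, 0, 0.3], [0, 0, 0]],
  [0.2, [0, 0, 0], [0, 0, 0]],
  [0.2, [0, 0, 0], [0, 0, 0]],
])

```text
time_s: 10.58
tool_pos: [0.6506, -0.0551, 0.0682]
tool_rot: [179.9, 0.2, 86.7]
force: [-0.5, 0.5, -1.1]
grip_width: 0.0298
```

```bash
python3 go.py .6501 -.055 .064
```

```text
t 10.58 pos [ 0.6506 -0.0551  0.0682] rot [179.91   0.24  86.68] F [-0.5  0.5 -1.1] w 0.0298 q7 [ 27.  28. -32.  92.  16.  64. -12.]
shift cm now [ 0.01 -0.05  0.42] turn [ 0.09  0.24 -0.22]
shift after turn [ 0.01 -0.05  0.42]
```

Emit:
servo_tool([
  [0.2, [0, 0, 0.2], [0, 0, 0]],
  [0.2, [0, 0, 0.2], [0, 0, 0]],
  [0.2, [0, 0, 0], [0, 0, 0]],
  [0.2, [0, 0, 0], [0, 0, 0]],
])

```text
time_s: 10.92
tool_pos: [0.651, -0.0551, 0.0643]
tool_rot: [179.9, 0.2, 86.7]
force: [0.7, 0.2, -0.6]
grip_width: 0.0297
```

Emit:
servo_tool([
  [0.2, [0, 0, 0.12], [0, 0, 0]],
  [0.2, [0, 0, 0], [0, 0, 0]],
  [0.2, [0, 0, 0], [0, 0, 0]],
])

```text
time_s: 11.17
tool_pos: [0.6516, -0.0551, 0.064]
tool_rot: [179.8, 0.3, 86.7]
force: [0.2, -0.4, 0.2]
grip_width: 0.0294
```

Emit:
servo_tool([
  [0.45, [0, 0, 0], [0, 0, 0]],
  [0.6, [0, 0, 0], [0, 0, 0]],
  [0.7, [0, 0, 0], [0, 0, 0]],
  [0.7, [0, 0, 0], [0, 0, 0]],
  [0.7, [0, 0, 0], [0, 0, 0]],
  [0.7, [0, 0, 0], [0, 0, 0]],
])

```text
time_s: 11.67
tool_pos: [0.6522, -0.0552, 0.0646]
tool_rot: [179.7, 0.3, 86.7]
force: [-0.4, -0.0, 0.3]
grip_width: 0.0582
```

```bash
python3 go.py .6501 -.055 .2
```

```text
t 11.67 pos [ 0.6522 -0.0552  0.0646] rot [179.69   0.25  86.68] F [-0.4 -0.   0.3] w 0.0582 q7 [ 27.  29. -32.  92.  17.  64. -12.]
shift cm now [ -0.06  -0.14 -13.54] turn [ 0.31  0.25 -0.22]
shift after turn [  0.    -0.21 -13.54]
```

Emit:
servo_tool([
  [0.7, [0, 0, -0.4], [0, 0, 0]],
  [0.7, [0, 0, -0.7], [0, 0, 0]],
  [0.7, [0, 0, -1.0], [0, 0, 0]],
  [0.7, [0, 0, -1.2], [0, 0, 0]],
  [0.7, [0, 0, -1.2], [0, 0, 0]],
  [0.7, [0, 0, -1.4], [0, 0, 0]],
  [0.7, [0, 0, -1.4], [0, 0, 0]],
  [0.7, [0, 0, -1.4], [0, 0, 0]],
  [0.7, [0, 0, -1.4], [0, 0, 0]],
  [0.7, [0, 0, -1.4], [0, 0, 0]],
  [0.4, [0, 0, -1.4], [0, 0, 0]],
  [0.2, [0, 0, -1.4], [0, 0, 0]],
  [0, [0, 0, -1.4], [0, 0, 0]],
  [0, [0, 0, -1.0], [0, 0, 0]],
  [0, [0, 0, 0], [0, 0, 0]],
  [0, [0, 0, 0], [0, 0, 0]],
])

```text
time_s: 13.0
tool_pos: [0.6534, -0.0527, 0.2599]
tool_rot: [178.7, 0.3, 86.8]
force: [-0.1, -0.0, 0.1]
grip_width: 0.0286
```

```bash
python3 go.py .6628 .1767 .24; python3 - <<'E'
from h import *
T=cam("top"); S=cam("side")
a=cv2.resize(T[0][110:190,200:325],(500,320),interpolation=cv2.INTER_CUBIC)
b=cv2.resize(S[0][190:270,255:330],(300,320),interpolation=cv2.INTER_CUBIC)
cv2.imwrite("pics/placed.png",np.hstack([a,b]))
E
```

```text
t 13.0 pos [ 0.6534 -0.0527  0.2599] rot [178.73   0.32  86.77] F [-0.1 -0.   0.1] w 0.0286 q7 [ 28.  20. -34.  79.  12.  82.  -9.]
shift cm now [22.97 -0.4   1.86] turn [ 1.27  0.32 -0.13]
shift after turn [22.96 -0.31  1.99]
```

View pics/placed.png

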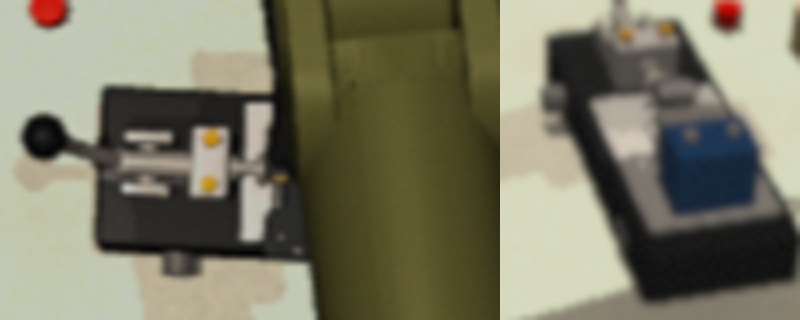

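The plug stands behind the load cell, with its top at side crop (675,93), and the lever is at rest. I'll move past the knob, keeping high, and then measure the plug from above.

Emit:
servo_tool([
  [0, [0.6, 0, 0], [0.6, 0.3, 0]],
  [0, [1.2, 0, 0], [0.6, 0, 0]],
  [0, [1.5, 0, 0], [0, 0, 0]],
  [0, [1.5, 0, 0], [0, 0, 0]],
  [0, [1.5, 0, 0], [0, 0, 0]],
  [0, [1.5, 0, 0], [0, 0, 0]],
  [0, [1.5, 0, 0], [0, 0, 0]],
  [0, [1.5, 0, 0], [0, 0, 0]],
  [0, [1.5, 0, 0], [0, 0, 0]],
  [0, [1.5, 0, 0], [0, 0, 0]],
  [0, [1.5, 0, 0], [0, 0, 0]],
  [0, [1.5, 0, 0], [0, 0, 0]],
  [0, [1.5, 0, 0], [0, 0, 0]],
  [0, [1.5, 0, 0], [0, 0, 0]],
  [0, [1.5, 0, 0], [0, 0, 0]],
  [0, [1, 0, 0], [0, 0, 0]],
  [0, [0.5, 0, 0], [0, 0, 0]],
  [0, [0, 0, 0], [0, 0, 0]],
  [0, [0, 0, 0], [0, 0, 0]],
])

```text
time_s: 14.68
tool_pos: [0.6554, 0.2049, 0.2379]
tool_rot: [-177.3, -0.3, 87.5]
force: [-0.1, -0.6, -0.0]
grip_width: 0.0007
```

```bash
python3 go.py .6628 .1767 .14; python3 - <<'E'
from h import *
T=cam("top")
a=cv2.resize(T[0][120:190,195:325],(780,420),interpolation=cv2.INTER_CUBIC)
print("predicted plug top at crop",((proj(T,[.6501,-.055,.095])-[195,120]+.5)*6).round(0),"bottom",((proj(T,[.6501,-.055,.055])-[195,120]+.5)*6).round(0))
cv2.imwrite("pics/placed2.png",a)
E
```

```text
t 14.68 pos [0.6554 0.2049 0.2379] rot [-177.33   -0.28   87.49] F [-0.1 -0.6 -0. ] w 0.0007 q7 [  6.  29. -38.  72.  16.  87. -32.]
shift cm now [-2.84  1.32  9.72] turn [-2.67 -0.27  0.59]
shift after turn [-2.78  0.89  9.79]
predicted plug top at crop [501. 189.] bottom [496. 201.]
```

View pics/placed2.png

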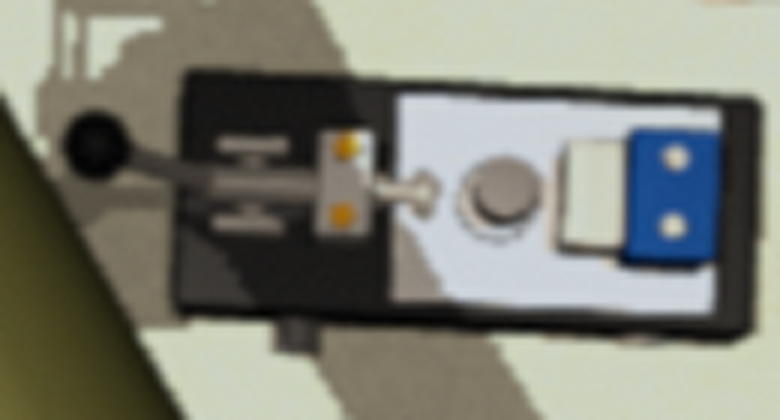

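The plug top is at crop (506,190) against a predicted (501,189), so it is about 2.5 mm off and standing on the circle. Next I'll go down behind the knob.

Emit:
servo_tool([
  [0, [0, 0.3, 0.4], [-1.3, -0.2, 0.3]],
  [0, [0, 0.3, 0.8], [-1.0, 0, 0.2]],
  [0, [-0.2, 0.2, 1.2], [0, 0, 0]],
  [0, [-0.2, 0, 1.3], [0, 0, 0]],
  [0, [-0.2, 0, 1.3], [0, 0, 0]],
  [0, [-0.2, 0, 1.3], [0, 0, 0]],
  [0, [-0.2, 0, 1.2], [0, 0, 0]],
  [0, [0, 0, 0.8], [0, 0, 0]],
  [0, [0, 0, 0.4], [0, 0, 0]],
  [0, [0, 0, 0], [0, 0, 0]],
  [0, [0, 0, 0], [0, 0, 0]],
])

```text
time_s: 15.65
tool_pos: [0.6632, 0.1839, 0.1405]
tool_rot: [-179.5, 0.2, 86.3]
force: [0.4, 0.1, 1.0]
grip_width: 0.0002
```

```bash
python3 go.py .6628 .1767 .14
```

```text
t 15.65 pos [0.6632 0.1839 0.1405] rot [-179.48    0.23   86.33] F [0.4 0.1 1. ] w 0.0002 q7 [  8.  30. -36.  81.  18.  75. -33.]
shift cm now [-0.72  0.    0.05] turn [-0.53  0.23 -0.57]
shift after turn [-0.72 -0.01  0.05]
```

Emit:
servo_tool([
  [0, [-0.5, 0, 0], [-0.4, 0.2, -0.5]],
  [0, [-0.8, 0, 0], [0, 0, 0]],
  [0, [-0.8, 0, 0], [0, 0, 0]],
  [0, [-0.8, 0, 0], [0, 0, 0]],
  [0, [-0.8, 0, 0], [0, 0, 0]],
  [0, [-0.8, 0, 0], [0, 0, 0]],
  [0, [-0.8, 0, 0], [0, 0, 0]],
  [0, [-0.8, 0, 0], [0, 0, 0]],
  [0, [-0.8, 0, 0], [0, 0, 0]],
  [0, [-0.6, 0, 0], [0, 0, 0]],
  [0, [0, 0, 0], [0, 0, 0]],
])

```text
time_s: 16.57
tool_pos: [0.6603, 0.1228, 0.1535]
tool_rot: [179.3, -1.7, 87.6]
force: [-1.5, 3.1, -1.9]
grip_width: 0.0003
```

```bash
python3 go.py .6541 .0175 .14
```

```text
t 16.57 pos [0.6603 0.1228 0.1535] rot [179.28  -1.67  87.56] F [-1.5  3.1 -1.9] w 0.0003 q7 [ 15.  27. -37.  85.  15.  73. -25.]
shift cm now [-10.58  -0.19   1.04] turn [ 0.71 -1.68  0.65]
shift after turn [-10.55  -0.05   1.35]
```

Emit:
servo_tool([
  [0, [-0.6, 0, 0.4], [0.4, -0.8, 0.3]],
  [0, [-0.7, 0, 0.4], [0.2, -0.8, 0.3]],
  [0, [-0.8, 0, 0.3], [0, -0.2, 0]],
  [0, [-0.8, 0, 0.2], [0, -0.2, 0]],
  [0, [-0.8, 0, 0.1], [0, -0.2, 0]],
  [0, [-0.8, 0, 0.1], [0, -0.2, 0]],
  [0, [-0.8, 0, 0.1], [0, -0.2, 0]],
  [0, [-0.6, 0, 0.1], [0, 0, 0]],
  [0, [0, 0, 0], [0, 0, 0]],
])

```text
time_s: 17.32
tool_pos: [0.6579, 0.0769, 0.1427]
tool_rot: [179.5, 0.1, 87.6]
force: [-1.1, 2.5, 0.6]
grip_width: 0.0005
```

```bash
python3 go.py .6541 .0175 .14
```

```text
t 17.32 pos [0.6579 0.0769 0.1427] rot [1.7951e+02 6.0000e-02 8.7560e+01] F [-1.1  2.5  0.6] w 0.0005 q7 [ 18.  26. -36.  86.  16.  72. -22.]
shift cm now [-5.95 -0.13  0.28] turn [0.49 0.06 0.66]
shift after turn [-5.95 -0.06  0.27]
```

Emit:
servo_tool([
  [0, [-0.6, 0, 0.1], [0.4, 0, 0.4]],
  [0, [-0.7, 0, 0.1], [0, -0.1, 0.2]],
  [0, [-0.7, 0, 0.1], [0, -0.1, 0]],
  [0, [-0.7, 0, 0.1], [0, -0.1, 0]],
  [0, [-0.7, 0, 0.1], [0, -0.1, 0]],
  [0, [-0.6, 0, 0.1], [0, -0.1, 0]],
  [0, [-0.4, 0, 0], [0, 0, 0]],
  [0, [0, 0, 0], [0, 0, 0]],
])

```text
time_s: 17.98
tool_pos: [0.6558, 0.0405, 0.137]
tool_rot: [179.8, -0.1, 87.3]
force: [0.1, 4.9, 5.3]
grip_width: 0.0005
```

```bash
python3 go.py .6541 .0175 .14
```

```text
t 17.98 pos [0.6558 0.0405 0.137 ] rot [ 1.798e+02 -1.400e-01  8.735e+01] F [0.1 4.9 5.3] w 0.0005 q7 [ 21.  26. -35.  87.  15.  71. -19.]
shift cm now [-2.31 -0.06 -0.31] turn [ 0.2  -0.14  0.45]
shift after turn [-2.31 -0.05 -0.3 ]
```

Emit:
servo_tool([
  [0, [-0.5, 0, -0.2], [0.2, -0.1, 0.2]],
  [0, [-0.5, 0, -0.1], [0, -0.1, 0.2]],
  [0, [-0.5, 0, 0], [0, -0.1, 0]],
  [0, [-0.5, 0, 0], [0, -0.1, 0]],
  [0, [-0.3, 0, 0], [0, 0, 0]],
  [0, [0, 0, 0], [0, 0, 0]],
])

```text
time_s: 18.48
tool_pos: [0.655, 0.0332, 0.1364]
tool_rot: [179.9, -1.1, 87.6]
force: [-0.8, 5.2, 7.5]
grip_width: 0.0004
```

```bash
python3 go.py .6541 .0175 .14
```

```text
t 18.48 pos [0.655  0.0332 0.1364] rot [179.91  -1.11  87.57] F [-0.8  5.2  7.5] w 0.0004 q7 [ 22.  26. -35.  88.  14.  71. -17.]
shift cm now [-1.57 -0.03 -0.39] turn [ 0.08 -1.12  0.67]
shift after turn [-1.57 -0.01 -0.36]
```

Emit:
servo_tool([
  [0, [-0.6, 0, -0.3], [0, -0.8, 0.3]],
  [0, [-0.6, 0, -0.2], [0, -0.5, 0.3]],
  [0, [-0.6, 0, -0.1], [0, -0.2, 0]],
  [0, [-0.6, 0, 0], [0, -0.2, 0]],
  [0, [-0.6, 0, 0], [0, -0.2, 0]],
  [0, [-0.6, 0, 0], [0, -0.2, 0]],
])

```text
time_s: 18.98
tool_pos: [0.6536, 0.0248, 0.1392]
tool_rot: [179.8, -1.2, 88.1]
force: [-0.1, 12.5, 2.3]
grip_width: -0.0001
```

```bash
python3 go.py .6541 .0175 .14
```

```text
t 18.98 pos [0.6536 0.0248 0.1392] rot [179.79  -1.18  88.05] F [-0.1 12.5  2.3] w -0.0001 q7 [ 23.  25. -35.  88.  14.  71. -16.]
shift cm now [-0.73  0.08 -0.1 ] turn [ 0.2  -1.18  1.15]
shift after turn [-0.73  0.09 -0.08]
```

Emit:
servo_tool([
  [0, [-0.8, 0, 0], [0, -0.8, 0.5]],
  [0, [-0.8, 0, 0], [0, -0.5, 0.3]],
  [0, [-0.8, 0, 0], [0, -0.2, 0]],
  [0, [-0.8, 0, 0], [0, -0.2, 0]],
])

```text
time_s: 19.32
tool_pos: [0.6535, 0.0246, 0.1393]
tool_rot: [179.5, -1.8, 88.5]
force: [0.1, 15.2, 2.3]
grip_width: 0.0007
```

```bash
python3 go.py .6541 .0175 .14
```

```text
t 19.32 pos [0.6535 0.0246 0.1393] rot [179.47  -1.82  88.48] F [ 0.1 15.2  2.3] w 0.0007 q7 [ 24.  25. -36.  88.  13.  71. -15.]
shift cm now [-0.71  0.08 -0.09] turn [ 0.5  -1.83  1.57]
shift after turn [-0.71  0.1  -0.07]
```

Emit:
servo_tool([
  [0, [-1.6, 0, 0], [0, -0.8, 0.5]],
  [0, [-1.6, 0, 0], [0, -0.8, 0.5]],
  [0, [-1.6, 0, 0], [0, -0.5, 0]],
])

```text
time_s: 19.57
tool_pos: [0.6533, 0.0238, 0.1393]
tool_rot: [179.1, -3.2, 89.2]
force: [1.4, 25.7, 1.9]
grip_width: 0.0008
```

```bash
python3 go.py .6541 .0175 .14;  python3 - <<'E'
from h import *
T=cam("top"); S=cam("side")
a=cv2.resize(T[0][110:200,210:320],(480,393),interpolation=cv2.INTER_CUBIC)
b=cv2.resize(S[0][150:260,250:330],(286,393),interpolation=cv2.INTER_CUBIC)
cv2.imwrite("pics/lever.png",np.hstack([a,b]))
k=np.array([.6530,-.001,.165]); print("knob@stop side crop",((proj(S,k)-[250,150]+.5)*3.57).round(0)+[480,0])
k2=np.array([.6530,.010,.168]); print("knob 11mm short",((proj(S,k2)-[250,150]+.5)*3.57).round(0)+[480,0])
E
```

```text
t 19.57 pos [0.6533 0.0238 0.1393] rot [179.08  -3.18  89.21] F [ 1.4 25.7  1.9] w 0.0008 q7 [ 25.  25. -36.  89.  12.  70. -13.]
shift cm now [-0.62  0.09 -0.1 ] turn [ 0.86 -3.2   2.29]
shift after turn [-0.62  0.11 -0.07]
knob@stop side crop [639. 117.]
knob 11mm short [635. 108.]
```

View pics/lever.png

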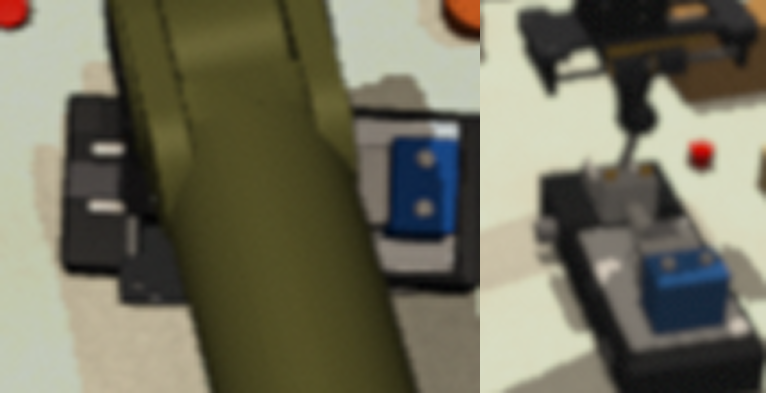

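The knob is at side crop (638,115), where the stop position predicts (639,117). The push force reached 26 N with no further travel, so the lever is at its stop. Now I'll ease it back.

Emit:
servo_tool([
  [0, [0.3, 0, -0.1], [0.4, -1, 0.6]],
  [0, [0.5, 0, -0.1], [0.3, -1, 0.6]],
  [0, [0.6, 0, -0.1], [0, -0.6, 0.5]],
  [0, [0.7, 0, -0.1], [0, -0.4, 0.4]],
  [0, [0.7, 0, 0], [0, 0, 0]],
  [0, [0.7, 0, 0], [0, 0, 0]],
  [0, [0.7, 0, 0], [0, 0, 0]],
  [0, [0.7, 0, 0], [0, 0, 0]],
  [0, [0.4, 0, 0], [0, 0, 0]],
])

```text
time_s: 20.42
tool_pos: [0.6576, 0.0873, 0.1453]
tool_rot: [179.5, -0.6, 87.4]
force: [0.8, 3.7, 0.6]
grip_width: 0.0006
```

```bash
python3 go.py .6635 .19 .14
```

```text
t 20.42 pos [0.6576 0.0873 0.1453] rot [179.51  -0.61  87.38] F [0.8 3.7 0.6] w 0.0006 q7 [ 18.  26. -36.  86.  15.  72. -23.]
shift cm now [10.28  0.11  0.65] turn [ 0.49 -0.62  0.48]
shift after turn [10.29  0.03  0.53]
```

Emit:
servo_tool([
  [0, [0.5, 0, 0.2], [0.3, -0.3, 0.3]],
  [0, [0.7, 0, 0.2], [0, -0.2, 0]],
  [0, [0.7, 0, 0.1], [0, 0, 0]],
  [0, [0.7, 0, 0], [0, 0, 0]],
  [0, [0.7, 0, 0], [0, 0, 0]],
  [0, [0.7, 0, 0], [0, 0, 0]],
  [0, [0.7, 0, 0], [0, 0, 0]],
  [0, [0.7, 0, 0], [0, 0, 0]],
  [0, [0.7, 0, 0], [0, 0, 0]],
  [0, [0.7, 0, 0], [0, 0, 0]],
  [0, [0.6, 0, 0], [0, 0, 0]],
  [0, [0.4, 0, 0], [0, 0, 0]],
  [0, [0, 0, 0], [0, 0, 0]],
])

```text
time_s: 21.5
tool_pos: [0.6615, 0.1666, 0.135]
tool_rot: [-179.9, 0.5, 86.8]
force: [0.1, -0.0, 0.7]
grip_width: 0.0005
```

```bash
python3 go.py .6635 .20 .2;  python3 - <<'E'
from h import *
T=cam("top"); S=cam("side")
a=cv2.resize(T[0][115:195,195:330],(540,320),interpolation=cv2.INTER_CUBIC)
b=cv2.resize(S[0][150:250,250:330],(256,320),interpolation=cv2.INTER_CUBIC)
cv2.imwrite("pics/back.png",np.hstack([a,b]))
ey=np.array([.0546,.9985,0]); k=np.array([.6602,.1289,.165])
print("knob rest",((proj(T,k)-[195,115]+.5)*4).round(0), "plug top after -14mm",((proj(T,np.array([.6501,-.055,.095])-.014*ey)-[195,115]+.5)*4).round(0))
E
```

```text
t 21.5 pos [0.6615 0.1666 0.135 ] rot [-179.85    0.47   86.79] F [ 0.1 -0.   0.7] w 0.0005 q7 [  9.  30. -36.  83.  18.  73. -32.]
shift cm now [ 3.29 -0.   -6.53] turn [-0.15  0.47 -0.11]
shift after turn [ 3.35  0.02 -6.5 ]
knob rest [ 64. 117.] plug top after -14mm [354. 147.]
```

View pics/back.png

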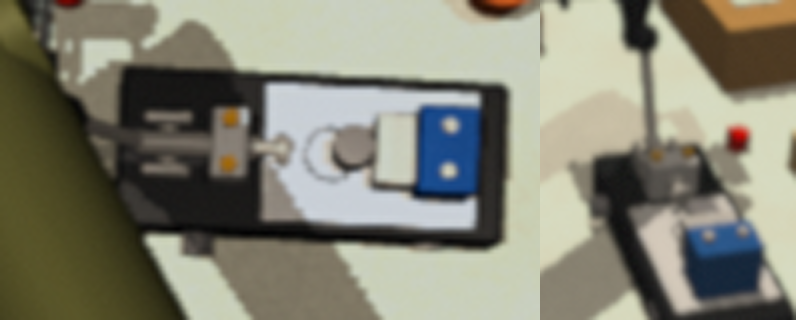

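The plug top is at (354,147), exactly where it should be after the 14 mm push, upright at the anvil. The ram is retracted, the lever is back, and the fingers feel no force. On to the recorder.

Emit:
servo_tool([
  [0, [0.6, 0, 0], [0, 0.4, 0]],
  [0, [0.9, 0, 0], [0, 0, 0]],
  [0, [0.9, 0, -0.3], [0, 0, 0]],
  [0, [0.6, 0, -1], [0, 0, 0]],
  [0, [0, 0, -1.3], [0, 0, 0]],
  [0, [0, 0, -1.3], [0, 0, 0]],
  [0, [0, 0, -1.3], [0, 0, 0]],
  [0, [0, 0, -1], [0, 0, 0]],
  [0, [0, 0, 0], [0, 0, 0]],
  [0, [0, 0, 0], [0, 0, 0]],
])

```text
time_s: 22.43
tool_pos: [0.6652, 0.1976, 0.207]
tool_rot: [179.9, 0.0, 86.6]
force: [-0.5, -0.5, -0.7]
grip_width: 0.0006
```

```bash
python3 go.py .4362 .2792 .15
```

```text
t 22.43 pos [0.6652 0.1976 0.207 ] rot [1.7987e+02 5.0000e-02 8.6620e+01] F [-0.5 -0.5 -0.7] w 0.0006 q7 [  7.  28. -37.  76.  17.  81. -33.]
shift cm now [  6.8  -23.35   5.64] turn [ 0.13  0.05 -0.28]
shift after turn [  6.91 -23.31   5.7 ]
```

Emit:
servo_tool([
  [0, [0.2, -0.6, 0], [0, 0, 0]],
  [0, [0.4, -1.2, 0], [0, 0, 0]],
  [0, [0.4, -1.4, 0], [0, 0, 0]],
  [0, [0.4, -1.4, 0], [0, 0, 0]],
  [0, [0.4, -1.4, 0], [0, 0, 0]],
  [0, [0.4, -1.4, 0], [0, 0, 0]],
  [0, [0.4, -1.4, 0], [0, 0, 0]],
  [0, [0.4, -1.4, 0], [0, 0, 0]],
  [0, [0.4, -1.4, 0], [0, 0, 0]],
  [0, [0.4, -1.4, 0], [0, 0, 0]],
  [0, [0.4, -1.4, 0], [0, 0, 0]],
  [0, [0.4, -1.4, 0], [0, 0, 0]],
  [0, [0.4, -1.4, 0], [0, 0, 0]],
  [0, [0.4, -1.4, 0], [0, 0, 0]],
  [0, [0.3, -1.2, 0], [0, 0, 0]],
  [0, [0.2, -0.8, 0], [0, 0, 0]],
  [0, [0, 0, 0], [0, 0, 0]],
  [0, [0, 0, 0], [0, 0, 0]],
])

```text
time_s: 23.93
tool_pos: [0.4413, 0.2664, 0.1952]
tool_rot: [-179.2, 0.8, 86.4]
force: [0.1, -0.5, -0.5]
grip_width: 0.0001
```

```bash
python3 go.py .4362 .2792 .12
```

```text
t 23.93 pos [0.4413 0.2664 0.1952] rot [-179.16    0.81   86.36] F [ 0.1 -0.5 -0.5] w 0.0001 q7 [  8.   7. -44. 102.   5.  74. -42.]
shift cm now [ 1.35 -0.48  7.51] turn [-0.85  0.81 -0.55]
shift after turn [ 1.25 -0.58  7.52]
```

Emit:
servo_tool([
  [0, [0.6, -0.3, 0.3], [-0.5, 0.5, -0.3]],
  [0, [0.5, -0.2, 0.6], [-0.3, 0.3, -0.2]],
  [0, [0, 0, 1], [0, 0, 0]],
  [0, [0, 0, 1], [0, 0, 0]],
  [0, [0, 0, 1], [0, 0, 0]],
  [0, [0, 0, 1], [0, 0, 0]],
  [0, [0, 0, 0.6], [0, 0, 0]],
  [0, [0, 0, 0.3], [0, 0, 0]],
  [0, [0, 0, 0], [0, 0, 0]],
  [0, [0, 0, 0], [0, 0, 0]],
])

```text
time_s: 24.77
tool_pos: [0.4379, 0.2765, 0.128]
tool_rot: [-179.8, -0.0, 86.7]
force: [-0.1, 0.2, 0.5]
grip_width: 0.0004
```

```bash
python3 go.py .4362 .2792 .09
```

```text
t 24.77 pos [0.4379 0.2765 0.128 ] rot [-1.7978e+02 -5.0000e-02  8.6660e+01] F [-0.1  0.2  0.5] w 0.0004 q7 [  6.  10. -45. 107.   8.  66. -45.]
shift cm now [ 0.26 -0.17  3.8 ] turn [-0.22 -0.05 -0.24]
shift after turn [ 0.26 -0.19  3.8 ]
```

Emit:
servo_tool([
  [0, [0.2, -0.15, 0.5], [-0.2, 0, -0.2]],
  [0, [0, 0, 0.6], [0, 0, 0]],
  [0, [0, 0, 0.6], [0, 0, 0]],
  [0, [0, 0, 0.6], [0, 0, 0]],
  [0, [0, 0, 0.5], [0, 0, 0]],
  [0, [0, 0, 0.5], [0, 0, 0]],
  [0, [0, 0, 0], [0, 0, 0]],
])

```text
time_s: 25.35
tool_pos: [0.4374, 0.2794, 0.0929]
tool_rot: [179.8, -0.1, 86.9]
force: [0.3, 0.9, 1.0]
grip_width: 0.0005
```

```bash
python3 go.py .4362 .2792 .074
```

```text
t 25.35 pos [0.4374 0.2794 0.0929] rot [ 1.7984e+02 -1.1000e-01  8.6880e+01] F [0.3 0.9 1. ] w 0.0005 q7 [  5.  13. -44. 109.  10.  62. -47.]
shift cm now [-0.03 -0.13  1.89] turn [ 0.16 -0.11 -0.02]
shift after turn [-0.03 -0.12  1.89]
```

Emit:
servo_tool([
  [0, [0, -0.1, 0.4], [0, 0, 0]],
  [0, [0, 0, 0.4], [0, 0, 0]],
  [0, [0, 0, 0.4], [0, 0, 0]],
  [0, [0, 0, 0.4], [0, 0, 0]],
  [0, [0, 0, 0.4], [0, 0, 0]],
  [0, [0, 0, 0.4], [0, 0, 0]],
])

```text
time_s: 25.85
tool_pos: [0.4368, 0.2799, 0.0737]
tool_rot: [179.8, 0.1, 86.8]
force: [-16.5, -11.5, 56.2]
grip_width: 0.0008
```

```bash
python3 go.py .4362 .2792 .074
```

```text
t 25.85 pos [0.4368 0.2799 0.0737] rot [1.7981e+02 1.4000e-01 8.6840e+01] F [-16.5 -11.5  56.2] w 0.0008 q7 [  4.  14. -44. 110.  12.  60. -48.]
shift cm now [-0.07 -0.06 -0.03] turn [ 0.19  0.14 -0.06]
shift after turn [-0.07 -0.06 -0.03]
```

It bottomed out at z = 0.0737, a 12.3 mm press, with a clear stop force. Now I'll let it rise.

Emit:
servo_tool([
  [0, [0, 0, 0], [0, 0, 0]],
  [0, [0, 0, -0.4], [0, 0, 0]],
  [0, [0, 0, -0.6], [0, 0, 0]],
  [0, [0, 0, -0.8], [0, 0, 0]],
  [0, [0, 0, -1], [0, 0, 0]],
  [0, [0, 0, -1.2], [0, 0, 0]],
  [0, [0, 0, -1.4], [0, 0, 0]],
  [0, [0, 0, -1.4], [0, 0, 0]],
  [0, [0, 0, -1.4], [0, 0, 0]],
  [0, [0, 0, -1.4], [0, 0, 0]],
  [0, [0, 0, -1.2], [0, 0, 0]],
  [0, [0, 0, -0.6], [0, 0, 0]],
  [0, [0, 0, 0], [0, 0, 0]],
  [0, [0, 0, 0], [0, 0, 0]],
  [0, [0, 0, 0], [0, 0, 0]],
])

```text
time_s: 27.1
tool_pos: [0.4376, 0.2816, 0.202]
tool_rot: [179.4, 0.1, 86.9]
force: [0.3, -0.2, -0.5]
grip_width: 0.0003
```

```bash
python3 go.py .4362 .2792 .2;  python3 - <<'E'
from h import *
T=cam("top"); S=cam("side")
b=cv2.resize(S[0][140:280,175:355],(771,600),interpolation=cv2.INTER_CUBIC)
a=cv2.resize(T[0][95:245,90:400],(800,387),interpolation=cv2.INTER_CUBIC)
b=cv2.resize(b,(270,210)); im=np.zeros((600,800,3),np.uint8); im[:387]=a; im[388:598,:270]=b
c=cv2.resize(S[0][145:205,180:250],(240,206),interpolation=cv2.INTER_CUBIC); im[388:594,280:520]=c
cv2.imwrite("pics/final.png",im)
print("head up expected", ((proj(S,[.4362,.2792,.086])-[180,145]+.5)*3.43+[280,388]).round(0))
k=np.array([.6602,.1289,.165]); print("knob rest",((proj(T,k)-[90,95]+.5)*2.58).round(0))
E
```

```text
t 27.1 pos [0.4376 0.2816 0.202 ] rot [1.7945e+02 6.0000e-02 8.6870e+01] F [ 0.3 -0.2 -0.5] w 0.0003 q7 [  7.   6. -45. 102.   5.  73. -43.]
shift cm now [-0.25 -0.13  0.2 ] turn [ 0.55  0.06 -0.03]
shift after turn [-0.25 -0.12  0.2 ]
head up expected [374. 472.]
knob rest [312. 127.]
```

View pics/final.png

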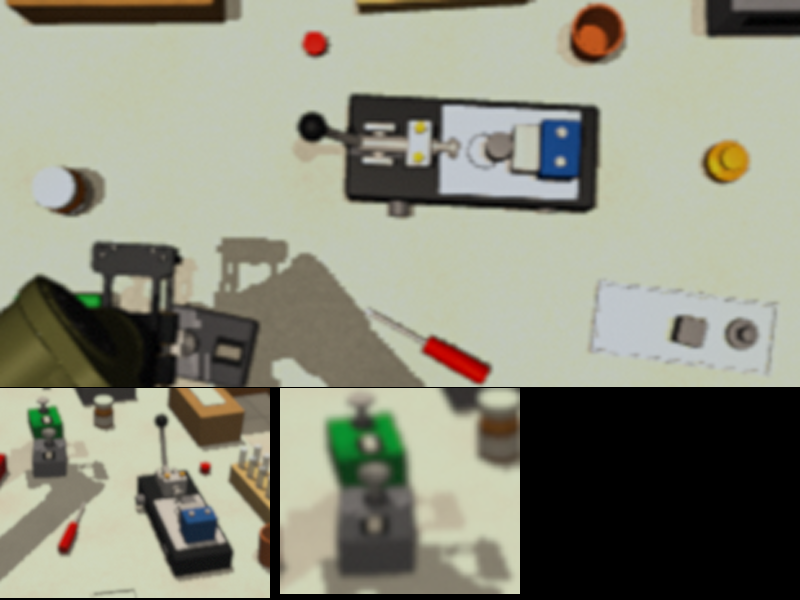

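The lever knob is back at (312,127), as expected. The plug stands at the anvil at (499,147), and the plunger head is up at (375,471) against an expected (374,472). The other specimens and bystanders are where they were, and the arm is clear of everything, so I'm handing in.

```bash
python3 -c "
from cell import env
print(env.sign_off())"
```

```text
the job is handed in; nothing more can be done
None
```

I ran the crush test in full and handed it in at about 27 s on the robot's clock. No verdict was reported, so what follows rests on my own checks.

- **Plug placed:** I took the plain round plug from the tray and released it upright on the scribed circle, about 2.5 mm from its centre by the top camera.
- **Lever:** I pushed the lever until it stalled at 26 N. The knob was where its stop position predicted to within 1 px, and I then eased it back.
- **Plunger:** I pressed the plunger about 12 mm to a hard stop and let it rise.

**Last checks:**
- The lever knob is at its rest position.
- The plug stands at the anvil where a 14 mm push should leave it.
- The plunger head is up, within 1 px of where it should be.
- The block, the stepped plug and the bystanders in view look unmoved.
- The arm is clear, with no force on the tool.

**Off-plan readings:**
- The arm drifted up to 2 cm on fast descents, which I corrected before touching anything.
- The side view put the held plug about 3 mm off the top view's position.
- The plunger press peaked at about 60 N at the fingertips. That is within the 120 N wrist limit but more than the job needed.

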